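# Switch on the guarded breaker with the hook rod

### The job

Put the circuit with the red lever on: pick up the hook rod from the bench, hang it by its steel shaft in the two forks of the rest so that the hook swings down, let go, then take it again by the orange handle, reach over the yellow guard and push the red lever with the hook fully across to the side with the green mark. Afterwards hang the rod back in the rest, hook down, and let go. Never reach down behind the guard with the gripper, touch the switches with the rod only, and leave the two grey switches on and the spray can, current transformer and contactor where they are.

Things in the scene. Friction and masses are not known exactly. Their poses are not given: they have to be found in the camera images.
- rod: L-shaped hook rod, 0.2 kg, flat on the bench at the start (z up). Origin: centre of its orange handle, a square bar 70 mm along x, 22 x 22 mm. A round steel shaft (10 mm) runs along x from -70 to +105 mm; there it bends square into a 10 mm leg along -y, ending in a blue sleeve at y = -106. Hanging hook down, its y axis points up. Centre of mass near x 36, y -25 mm.
- rod_tip (a point): centre of the round end (11 mm radius) of the blue sleeve (22 mm diameter, 36 mm long) on the rod's hook, at (105, -95, 0) mm in the rod's frame; 11 mm above the bench when flat
- rest: fixed rod rest: dark base 130 (x) x 70 (y) x 12 mm, two aluminium uprights 6 mm thick at x = +50 and -50 mm, each topped by a V-fork opening upward (45-degree walls, 48 mm wide at the top, 142 mm above the bench). Origin at the centre of its underside; x runs from fork to fork.
- rest_axis (a point): point midway between the forks, 125 mm above the bench, where the handle's centre lies when the shaft rests in both forks along the rest's x axis (either way round; 12 mm play lengthwise). The shaft turns freely there: once let go, the overhanging hook swings down by its own weight, to within about 15 degrees of plumb, its end 19 mm above the bench.
- panel: fixed white backplate 6 mm thick, 300 mm along y, from x = -25 to 145 mm, with the upright yellow guard at x = 0: 5 mm thick, 302 mm wide along y, top 145 mm above the bench. +x points from the guard to the switches, away from the robot. A grey duct 46 mm high stands behind them at x = 104 to 140. Origin at bench height under the guard's middle.
- switch_red: low black switch behind the guard, 70 (x) x 84 (y) x 52 mm high, top 58 mm above the bench; origin at the centre of its underside, 48 mm behind the guard's middle plane; axes as the panel's. Three stand in a row along the guard, 90 mm apart, in any order. Red lever.
- switch_grey_a: low black switch behind the guard, 70 (x) x 84 (y) x 52 mm high, top 58 mm above the bench; origin at the centre of its underside, 48 mm behind the guard's middle plane; axes as the panel's. Three stand in a row along the guard, 90 mm apart, in any order. Grey lever, on at the start.
- switch_grey_b: low black switch behind the guard, 70 (x) x 84 (y) x 52 mm high, top 58 mm above the bench; origin at the centre of its underside, 48 mm behind the guard's middle plane; axes as the panel's. Three stand in a row along the guard, 90 mm apart, in any order. Grey lever, on at the start.
- red_lever (a joint): red lever (18 x 10 mm, 45 mm long), turning about an axis along the panel's x through the switch's middle, 55 mm above the bench; top about 96 mm up. In rad: about 0 at the start = off, leaning 0.45 to the panel's -y; 0.9 = fully on, leaning 0.45 to +y, where the green mark is. Stays where left; takes about 2 N pushed 25 mm above its axis.
- grey_lever_a (a joint): lever of grey switch a, like the red one: about 0.9 rad (on, leaning to +y); leave alone
- grey_lever_b (a joint): lever of grey switch b, like the red one: about 0.9 rad (on, leaning to +y); leave alone
- spray_can: blue spray can, 58 mm diameter, 160 mm high, loose; origin at the centre of its underside
- transformer: white current transformer, upright block with a window, 30 x 70 x 81 mm high, loose; origin at the centre of its underside
- contactor: grey and black contactor, 75 x 55 x 85 mm high, loose; origin at the centre of its underside
Things that resemble listed ones, but are neither listed nor needed, are in the scene too. Several things look just like the rest: the one meant starts farthest to the robot's right.

How it is judged:
By the outcome, as a careful person would: the job done as asked, in the order asked, and still so for the second after the job is handed in, with the robot touching nothing.
It also fails if it takes over 61 s, if anything falls off the work surface, if the arm or the gripper's body presses on something with over 40 N, if the wrist force passes 120 N, or if a joint passes its speed limit or range.

### The arm

A 7-joint arm with a two-finger parallel gripper is mounted at the origin on the work surface. World frame = base frame: x ahead of the robot, y to its left, z up, the work surface at z = 0. Lengths are in mm, angles in rad, forces in N, time in s.
With the tool pointing down it reaches from about 425 to 925 mm from the base axis. Payload 6.8 kg.
Tool frame: the origin (TCP) lies between the finger pads; the fingertips stand 25 mm ahead of it and the grasp point (between the pads) lies 6 mm ahead of it; z points along the fingers, y is the direction in which the jaws open and shut (so a half turn about z gives the same grasp; the last joint's range is limited). The gripper opens to 88 mm and grips with 3 to 60 N. Pads are 20 mm wide; open, the fingers measure 115 mm over their backs; the gripper's body (75 mm by 178 mm) begins 61 mm behind the grasp point.
Start: joints at [1.09, 0.477, 0.022, 1.555, -0.011, 1.109, -0.083], TCP at [245.861, -628.649, 247.664] pointing down, gripper open.
Joint ranges: [-2.96, 2.96], [-0.34, 2.1], [-1.41, 1.46], [0.24, 2.44], [-1.37, 4.51], [0.17, 1.92], [-2.96, 2.96]. Speed limits (rad/s): [2.39, 2.39, 3.14, 3.14, 3.14, 3.14, 3.14].

### API

Orientations are given as a rotation vector (axis times angle).
In Python, from bench import bot gives the robot as it stands.
- The arm moves only by the shell command python3 -m jog 'ROWS' [FORCE]. ROWS is JSON, a list of rows, each an object with "delta_pos": the shift along the world's x, y, z in m, a list of three; "dr": the turn, a rotation vector about the world's x, y, z in rad, a list of three; "fingers": the gripper's target within -1 to 1 (fully open at 1, half-way at 0, shut at -1). A call has 1 to 12 rows; each row is the pose to reach, as a shift and turn from the pose commanded when the call began; what a row does not reach only later rows make up. A row lasts 1/12 s, in which the tool goes at most 41.7 mm and 7.16 degrees, less where a joint would pass 70% of its speed; a pose out of reach is approached as far as the arm can. A call with a gripper value outside its range is refused whole. The fingers move at their own pace and stop on an object; FORCE is the grip in N (left out, the last holds). Time passes only in rows, so rows that repeat a pose let the fingers close. It gives the time, the measured TCP pose, the force and the opening at its end, in the units of the state.
- bot.get_obs(): the state, without advancing time (a new reading comes with each control period).
- bot.get_image(name): name is "scene" or "top" or "wrist"; returns the picture (400x640x3 uint8, red, green, blue); there is no depth.
- bot.calibration(name): a dict with "fx", "fy", "cx", "cy" (pixels), "rvec" (rotation vector, rad) and "tvec" (3), from world to camera coordinates, as OpenCV has them. Camera axes: x right, y down, z forward; pixel columns grow to the right and rows downward; lengths in mm; the calibration is good to about 2 mm. The wrist camera is an equidistant fisheye: a pixel r from the principal point sees the ray r / f radians off the axis. A picture is of the moment at which its call begins: read the wrist's pose just before it. calibration takes no time and is no camera call; for the wrist camera it gives the pose at the moment of the call.
- bot.sign_off(): hands the job in, once; it reports no verdict.
The state is a dict: "time_s": time; "joints": joint angles; "qd": joint speeds; "joint_torque": joint torques, N m; "eef_pos": TCP position; "tcp_rot": TCP orientation; "wrist_force": force on the tool from outside, world axes, zero at the start; "ft_torque": the same for the moment, N m; "width": finger opening in mm.
Only numpy, scipy, OpenCV 4.12 (cv2) and the standard library are available. Lean on these libraries where they do the work, as an engineer would, in place of code of your own. Each camera call takes 0.05 s, during which the arm holds its last target. There are 200 camera calls.

## Working session

There is one attempt and no reset: what is moved stays moved. The work goes in short steps, Python scripts to look and compute and a shell command to move; the robot and the scene stay as the last step left them, time stands still between calls to the robot, and variables do not carry over. Pictures are saved under pics/ and viewed, about 8 in all and at most 12, crops included, and the job is handed in when it is done.

```bash
ls; mkdir -p pics; python3 - <<'E'
from bench import bot
import cv2
for n in("scene","top"):
    im=bot.get_image(n); cv2.imwrite(f"pics/{n}0.png",im[:,:,::-1]); print(bot.calibration(n))
print(bot.get_obs())
E
```

```text
pics
{'fx': 396.1967833458222, 'fy': 396.1967833458222, 'cx': 315.85231519310935, 'cy': 204.78600397424094, 'rvec': array([ 2.04981858,  1.72607119, -0.48642654]), 'tvec': array([ -14.32143778, -336.09316434, 1397.48191398])}
{'fx': 450.2140865049966, 'fy': 450.2140865049966, 'cx': 318.0359943040099, 'cy': 196.68578219136518, 'rvec': array([ 2.19985476, -2.15806516,  0.09291692]), 'tvec': array([ -65.69420106,  465.63286631, 1162.89961566])}
{'time_s': 0.1, 'joints': array([ 1.08988644,  0.47769708,  0.02235319,  1.55631991, -0.01147858,
        1.10930668, -0.08309885]), 'qd': array([ 5.35838420e-04, -1.03312407e-03, -8.00600036e-05, -2.98581588e-03,
        8.58652687e-04, -1.04729196e-03, -1.56131615e-03]), 'joint_torque': array([ 4.09181244e-03, -5.84099007e+01,  1.53992649e+00, -2.73318493e+01,
       -5.42321429e-02,  1.30598660e-02,  1.81262135e-05]), 'eef_pos': array([ 245.65991955, -628.18189868,  246.80657596]), 'tcp_rot': array([-3.08564758e+00, -5.81970449e-01,  6.79532552e-04]), 'wrist_force': array([ 0.46611253,  0.31797991, -0.23154832]), 'ft_torque': array([-0.029022  , -0.04964228,  0.00250262]), 'width': 87.17045736581858}
```

View pics/top0.png

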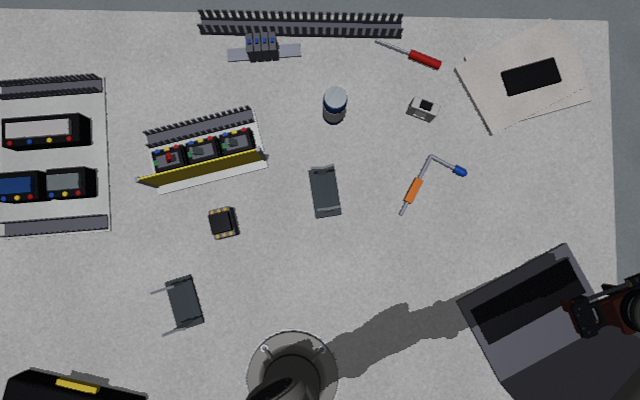

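View pics/scene0.png

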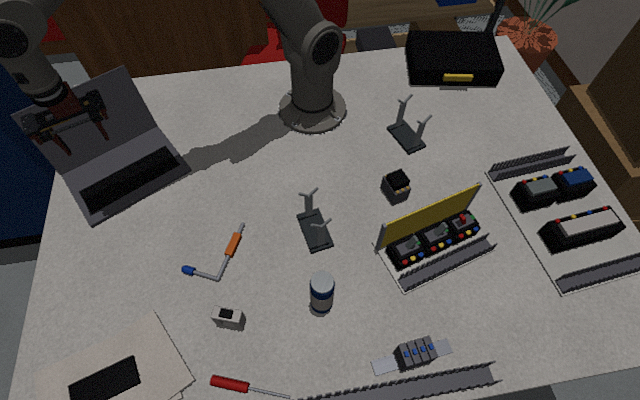

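The top view shows two rest-like things, at about (325,190) and (185,302). Robot's right (-y) is image right, so (325,190) is the one meant. The rod has its handle at (413,190), the bend at (431,157) and the tip at (461,172). The red lever is the leftmost at (170,157). I'll check these in enlarged crops.

```bash
python3 - <<'E'
import cv2
t=cv2.imread("pics/top0.png"); s=cv2.imread("pics/scene0.png")
a=cv2.resize(t[145:225,300:480],None,fx=4.4,fy=4.4,interpolation=cv2.INTER_CUBIC)
b=cv2.resize(t[100:200,130:280],None,fx=2.6,fy=2.6,interpolation=cv2.INTER_CUBIC)
c=cv2.resize(s[175:275,365:515],None,fx=2.6,fy=2.6,interpolation=cv2.INTER_CUBIC)
import numpy as np
bc=np.hstack([b,c]); a=cv2.copyMakeBorder(a,0,0,0,max(0,bc.shape[1]-a.shape[1]),0)[:,:bc.shape[1]] if a.shape[1]<=bc.shape[1] else a
bc=cv2.copyMakeBorder(bc,0,0,0,a.shape[1]-bc.shape[1],cv2.BORDER_CONSTANT)
o=np.vstack([bc,a]); print(o.shape,bc.shape)
cv2.imwrite("pics/crop1.png",o[:600])
E
```

```text
(612, 792, 3) (260, 792, 3)
```

View pics/crop1.png

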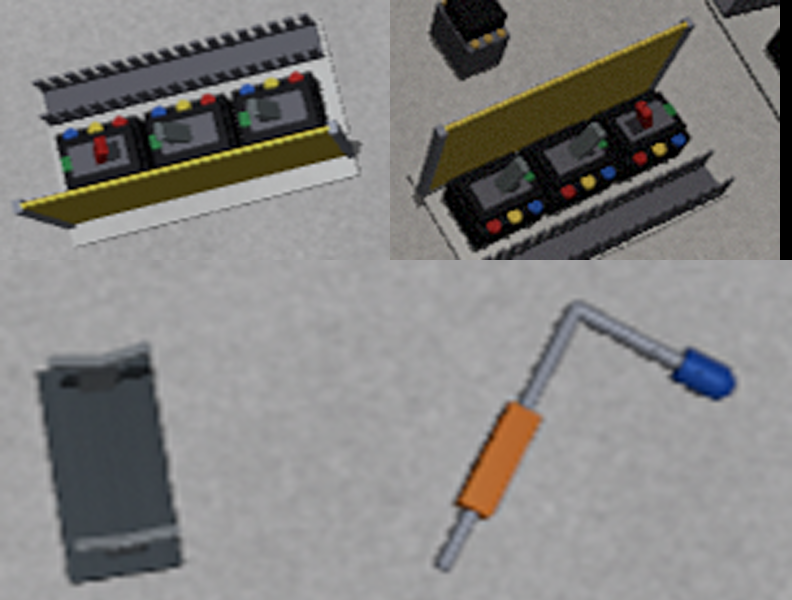

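The crop confirms it. The red switch is leftmost in the top view (+y end), with its green mark on the +y side. The rest is at (325,190) and the rod lies clear of it. Next I'll fit the poses.

```bash
cat > h.py <<'E'
import numpy as np, cv2
from scipy.spatial.transform import Rotation as R
from scipy.optimize import least_squares
from bench import bot
C={n:bot.calibration(n) for n in("top","scene")}
def proj(n,P):
    c=C[n]; K=np.array([[c["fx"],0,c["cx"]],[0,c["fy"],c["cy"]],[0,0,1]])
    return cv2.projectPoints(np.array(P,float).reshape(-1,3),c["rvec"],c["tvec"],K,None)[0][:,0]
def ray(n,px,z):
    c=C[n]; M=R.from_rotvec(c["rvec"]).as_matrix(); o=-M.T@c["tvec"]
    d=M.T@np.array([(px[0]-c["cx"])/c["fx"],(px[1]-c["cy"])/c["fy"],1]); return o+d*(z-o[2])/d[2]
def W(p,L):
    c,s=np.cos(p[2]),np.sin(p[2]); L=np.array(L,float)
    return np.c_[p[0]+c*L[:,0]-s*L[:,1],p[1]+s*L[:,0]+c*L[:,1],L[:,2]]
def fit(obs,p0):
    f=lambda p:np.concatenate([(proj(n,W(p,[l]))[0]-px) for n,l,px in obs])
    r=least_squares(f,p0,x_scale=[10,10,.1],loss="soft_l1"); print(np.round(r.x,3),"res",np.round(r.fun.reshape(-1,2),1).tolist()); return r.x
E
cat > m.py <<'E'
from h import *
a=lambda u,v:np.array([300+u/4.4,145+(v-260)/4.4]); b=lambda u,v:np.array([130+u/2.6,100+v/2.6]); s=lambda u,v:np.array([365+(u-390)/2.6,175+v/2.6])
for n in C: print(n,"cam",ray(n,(0,0),0)*0+(-R.from_rotvec(C[n]["rvec"]).as_matrix().T@C[n]["tvec"]))
g=ray("top",a(500,455),11); print("handle guess",g)
rod=fit([("top",(-70,0,11),a(445,565)),("top",(-35,0,22),a(475,510)),("top",(35,0,22),a(526,407)),("top",(105,0,11),a(577,306)),("top",(105,-106,11),a(735,382)),
 ("scene",(-70,0,11),(243,224)),("scene",(105,0,11),(219,279)),("scene",(105,-106,11),(182,269))],[g[0],g[1],.5])
pan=fit([("top",(0,151,145),b(18,207)),("top",(0,-151,145),b(335,128)),("scene",(0,-151,145),s(440,130)),("scene",(0,151,145),s(690,25)),("top",(-25,150,6),b(75,245)),("top",(-25,-150,6),b(358,172))],[500,200,-.2])
g=ray("top",a(110,470),0)
rest=fit([("top",(-65,35,12),a(72,583)),("top",(-65,-35,12),a(182,566)),("top",(50,24,142),a(48,360)),("top",(50,-24,142),a(150,347)),("top",(-50,24,142),a(76,545)),("top",(-50,-24,142),a(178,530))],[g[0],g[1],.1])
np.savez("fit.npz",rod=rod,pan=pan,rest=rest)
t=cv2.imread("pics/top0.png");sc=cv2.imread("pics/scene0.png")
def line(im,n,p,L,k):
    q=proj(n,W(p,L))
    return q
def draw(n,im,x0,y0,w,h,f):
    o=cv2.resize(im[y0:y0+h,x0:x0+w],None,fx=f,fy=f,interpolation=cv2.INTER_CUBIC)
    def pl(p,L,col): cv2.polylines(o,[np.int32((proj(n,W(p,L))-[x0,y0]+.5)*f)],False,col,1)
    pl(rod,[(-70,0,11),(105,0,11),(105,-106,11)],(0,255,0)); pl(rod,[(-35,-11,22),(35,-11,22),(35,11,22),(-35,11,22),(-35,-11,22)],(0,255,0))
    pl(rest,[(-65,-35,12),(65,-35,12),(65,35,12),(-65,35,12),(-65,-35,12)],(0,255,0))
    for x in(-50,50): pl(rest,[(x,-24,142),(x,0,118),(x,24,142)],(0,0,255))
    pl(pan,[(-25,150,6),(-25,-150,6),(145,-150,6),(145,150,6),(-25,150,6)],(0,255,0)); pl(pan,[(0,-151,145),(0,151,145)],(0,0,255))
    for y in(-90,0,90): pl(pan,[(13,y-42,58),(83,y-42,58),(83,y+42,58),(13,y+42,58),(13,y-42,58)],(255,255,0))
    return o
A=draw("top",t,130,95,350,135,2.28);B=draw("scene",sc,170,150,350,130,2.28)
cv2.imwrite("pics/ov.png",np.vstack([A,B]))
E
python3 m.py
```

```text
top cam [ 367.56642148  -56.26515699 1197.99598006]
scene cam [1003.9703021  -158.94126303 1016.31723689]
handle guess [ 492.00969195 -309.73802618   11.        ]
[ 4.88585e+02 -3.06899e+02 -4.50000e-01] res [[-0.1, -0.2], [-0.3, 0.2], [-0.3, -0.0], [-1.4, 0.2], [-1.4, 0.7], [-1.3, 0.1], [-1.5, 0.6], [-0.8, 0.3]]
[5.28767e+02 2.29847e+02 2.67000e-01] res [[-2.3, -0.3], [0.6, -1.0], [-2.1, 1.4], [0.2, -0.6], [-0.7, 0.5], [0.2, 1.1]]
[ 4.79635e+02 -7.48250e+01  1.71000e-01] res [[-0.8, 0.1], [0.5, -0.0], [1.7, 0.1], [-1.4, 0.0], [1.8, -0.2], [-1.2, 0.1]]
```

View pics/ov.png

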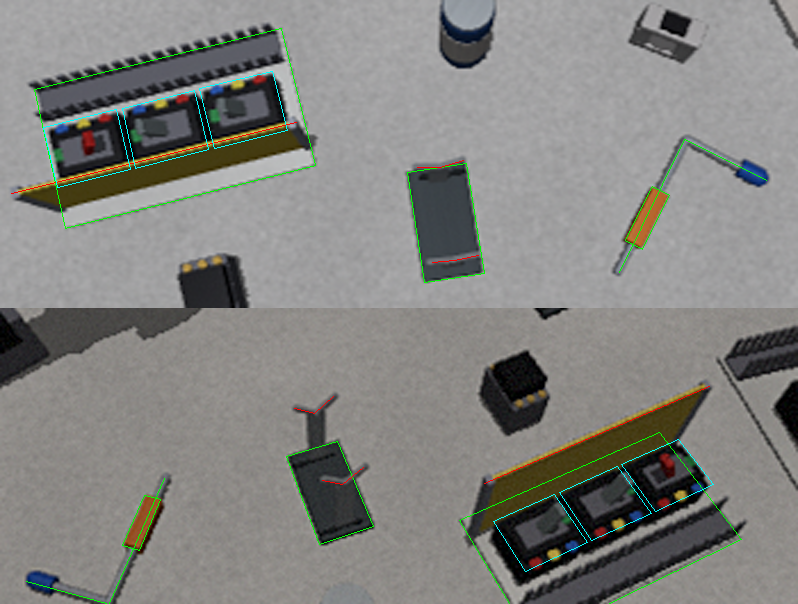

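The overlay fits the rod, rest, panel and switches to a few mm. Next I'll work out the approach and check clearances to the can.

```bash
cat >> h.py <<'E'
def go(pos,yaw_x=None,hook=None,o=None):
    """delta to put TCP at pos, pointing down, tool x axis along +-world yaw"""
    o=o or bot.get_obs(); Rm=R.from_rotvec(o["tcp_rot"]).as_matrix(); p=o["eef_pos"]
    out=[np.round((np.array(pos)-p)/1000,4).tolist()]
    if yaw_x is not None:
        for k in(0,np.pi):
            a=yaw_x+k; T=np.c_[[np.cos(a),np.sin(a),0],[np.sin(a),-np.cos(a),0],[0,0,-1]]
            out.append(np.round(R.from_matrix(T@Rm.T).as_rotvec(),3).tolist())
    print("delta",out); return out
E
python3 - <<'E'
from h import *
f=np.load("fit.npz"); rod,pan,rest=f["rod"],f["pan"],f["rest"]
print("can base",ray("top",(334,121),0),"can top",ray("top",(336,92),160),"contactor",ray("top",(228,236),0))
g=W(rod,[(12,0,0)])[0]; print("grip",g)
go([g[0],g[1],180],rod[2])
rg=W(rest,[(12,0,0)])[0]; print("restgrip",rg, "hook",W(rest,[(105,0,0)]),"red switch",W(pan,[(48,90,0)]))
print(R.from_rotvec(bot.get_obs()["tcp_rot"]).as_matrix().round(3).tolist())
c=bot.calibration("wrist");print(c)
E
```

```text
can base [675.00712156 -96.06967967   0.        ] can top [703.70217174 -94.35029053 160.        ] contactor [359.34029867 179.77777464   0.        ]
grip [ 499.39315094 -312.11339374    0.        ]
delta [[0.2537, 0.3161, -0.0668], [-0.002, -0.0, -0.822], [0.0, -0.002, 2.319]]
restgrip [491.4592739  -72.78009611   0.        ] hook [[583.09958982 -56.93545985   0.        ]] red switch [[551.30785916 329.3253042    0.        ]]
[[0.931, 0.364, -0.001], [0.364, -0.931, 0.001], [-0.0, -0.002, -1.0]]
{'fx': 309.70691628693146, 'fy': 309.70691628693146, 'cx': 316.8407987298177, 'cy': 193.0412801529822, 'rvec': array([-2.4076161 ,  1.64314162,  0.22315613]), 'tvec': array([-673.604833  ,  -31.01447501,  391.45752617])}
```

```bash
python3 -m jog '[{"delta_pos":[0.026,0.032,-0.005],"dr":[0,0,-0.082],"fingers":1},{"delta_pos":[0.051,0.063,-0.01],"dr":[0,0,-0.164],"fingers":1},{"delta_pos":[0.076,0.095,-0.015],"dr":[0,0,-0.247],"fingers":1},{"delta_pos":[0.102,0.127,-0.02],"dr":[0,0,-0.33],"fingers":1},{"delta_pos":[0.127,0.158,-0.025],"dr":[0,0,-0.411],"fingers":1},{"delta_pos":[0.152,0.19,-0.03],"dr":[0,0,-0.493],"fingers":1},{"delta_pos":[0.178,0.221,-0.035],"dr":[0,0,-0.575],"fingers":1},{"delta_pos":[0.203,0.253,-0.04],"dr":[0,0,-0.658],"fingers":1},{"delta_pos":[0.228,0.285,-0.045],"dr":[0,0,-0.74],"fingers":1},{"delta_pos":[0.254,0.316,-0.05],"dr":[0,0,-0.822],"fingers":1},{"delta_pos":[0.254,0.316,-0.05],"dr":[0,0,-0.822],"fingers":1},{"delta_pos":[0.254,0.316,-0.05],"dr":[0,0,-0.822],"fingers":1}]' 50
python3 - <<'E'
from h import *
import pickle
o=bot.get_obs();c=bot.calibration("wrist");im=bot.get_image("wrist");t=bot.get_image("top")
pickle.dump((o,c),open("w1.pkl","wb"));cv2.imwrite("pics/w1.png",im[:,:,::-1]);cv2.imwrite("pics/t1.png",t[:,:,::-1])
print(o["eef_pos"],o["time_s"])
E
```

```text
time_s: 1.1
eef_pos: [501.6, -309.3, 196.9]
tcp_rot: [-3.064, 0.689, 0.002]
wrist_force: [-1.0, -0.4, -0.2]
width: 87.9
[ 501.55460495 -309.32589575  196.89516651] 1.1
```

View pics/w1.png

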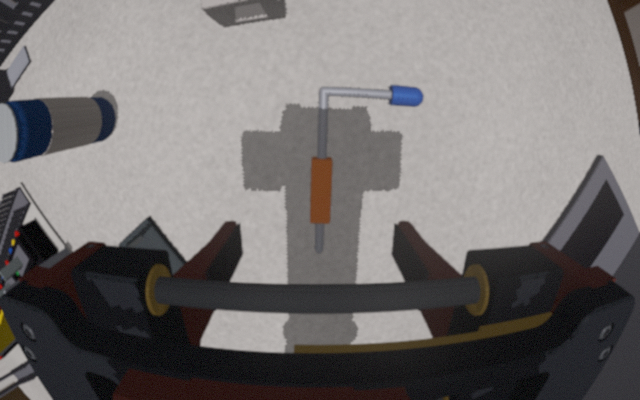

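The wrist view shows the rod along the tool axis: tail (320,252), handle from (321,222) to (322,157), bend (324,92), sleeve end (423,96).

```bash
cat >> h.py <<'E'
def wproj(c,P):
    X=np.array(P,float).reshape(-1,3)@R.from_rotvec(c["rvec"]).as_matrix().T+c["tvec"]
    r=np.hypot(X[:,0],X[:,1]); th=np.arctan2(r,X[:,2]); return np.c_[c["cx"]+c["fx"]*th*X[:,0]/r,c["cy"]+c["fy"]*th*X[:,1]/r]
E
python3 - <<'E'
from h import *
import pickle
o,c=pickle.load(open("w1.pkl","rb"))
L=[(-70,0,11),(-35,11,22),(-35,-11,22),(35,11,22),(35,-11,22),(105,0,11),(105,-106,11)]
px=np.array([(320,252),(311,222),(330,222),(313,157),(332,158),(324,92),(423,96)])
r=least_squares(lambda p:(wproj(c,W(p,L))-px).ravel(),np.load("fit.npz")["rod"],x_scale=[10,10,.1])
print(r.x,r.fun.reshape(-1,2).round(1).tolist())
f=dict(np.load("fit.npz"));f["rod"]=r.x;np.savez("fit.npz",**f)
g=W(r.x,[(12,0,0)])[0];print(g)
go([g[0],g[1],28],r.x[2])
E
```

```text
[ 4.89419728e+02 -3.07546539e+02 -4.63945366e-01] [[-0.1, -3.9], [-0.5, 1.0], [0.9, 1.4], [-1.4, 1.4], [1.2, 0.9], [-0.1, -1.6], [-0.1, 0.4]]
[ 500.15125553 -312.91629757    0.        ]
delta [[0.001, 0.0004, -0.1694], [0.0, -0.001, -0.015], [0.002, 0.001, 3.127]]
```

```bash
python3 -m jog '[{"delta_pos":[0.001,0,-0.04],"dr":[0,0,-0.015],"fingers":1},{"delta_pos":[0.001,0,-0.08],"dr":[0,0,-0.015],"fingers":1},{"delta_pos":[0.001,0,-0.12],"dr":[0,0,-0.015],"fingers":1},{"delta_pos":[0.001,0,-0.15],"dr":[0,0,-0.015],"fingers":1},{"delta_pos":[0.001,0,-0.167],"dr":[0,0,-0.015],"fingers":1},{"delta_pos":[0.001,0,-0.167],"dr":[0,0,-0.015],"fingers":1},{"delta_pos":[0.001,0,-0.167],"dr":[0,0,-0.015],"fingers":1}]'
python3 -m jog '[{"delta_pos":[0,0,0],"dr":[0,0,0],"fingers":-1},{"delta_pos":[0,0,0],"dr":[0,0,0],"fingers":-1},{"delta_pos":[0,0,0],"dr":[0,0,0],"fingers":-1},{"delta_pos":[0,0,0],"dr":[0,0,0],"fingers":-1},{"delta_pos":[0,0,0],"dr":[0,0,0],"fingers":-1},{"delta_pos":[0,0,0],"dr":[0,0,0],"fingers":-1},{"delta_pos":[0,0,0],"dr":[0,0,0],"fingers":-1},{"delta_pos":[0,0,0],"dr":[0,0,0],"fingers":-1},{"delta_pos":[0,0,0],"dr":[0,0,0],"fingers":-1},{"delta_pos":[0,0,0],"dr":[0,0,0],"fingers":-1}]' 50
```

```text
time_s: 1.78
eef_pos: [499.1, -314.6, 30.0]
tcp_rot: [3.056, -0.727, -0.003]
wrist_force: [0.5, 0.0, 0.6]
width: 87.8
time_s: 2.62
eef_pos: [500.9, -312.6, 30.6]
tcp_rot: [3.057, -0.723, -0.0]
wrist_force: [0.2, 0.7, 0.9]
width: 24.6
```

```bash
python3 -m jog '[{"delta_pos":[0,0,0],"dr":[0,0,0],"fingers":-1},{"delta_pos":[0,0,0.02],"dr":[0,0,0],"fingers":-1},{"delta_pos":[0,0,0.05],"dr":[0,0,0],"fingers":-1},{"delta_pos":[0,0,0.085],"dr":[0,0,0],"fingers":-1},{"delta_pos":[0,0,0.12],"dr":[0,0,0],"fingers":-1},{"delta_pos":[0,0,0.15],"dr":[0,0,0],"fingers":-1},{"delta_pos":[0,0,0.17],"dr":[0,0,0],"fingers":-1},{"delta_pos":[0,0,0.18],"dr":[0,0,0],"fingers":-1},{"delta_pos":[0,0,0.18],"dr":[0,0,0],"fingers":-1},{"delta_pos":[0,0,0.18],"dr":[0,0,0],"fingers":-1}]'
python3 - <<'E'
from h import *
rest=np.load("fit.npz")["rest"]
g=W(rest,[(12,0,0)])[0]; go([g[0],g[1],210],rest[2]); print(bot.get_obs()["width"])
cv2.imwrite("pics/s2.png",bot.get_image("scene")[60:340,80:420,::-1].repeat(2,0).repeat(2,1))
E
```

```text
time_s: 3.45
eef_pos: [500.4, -312.3, 209.7]
tcp_rot: [-3.057, 0.723, 0.002]
wrist_force: [-0.8, 0.4, -2.6]
width: 21.5
delta [[-0.0089, 0.2395, 0.0003], [-0.0, -0.001, 0.635], [-0.001, 0.0, -2.506]]
21.473652854211142
```

View pics/s2.png

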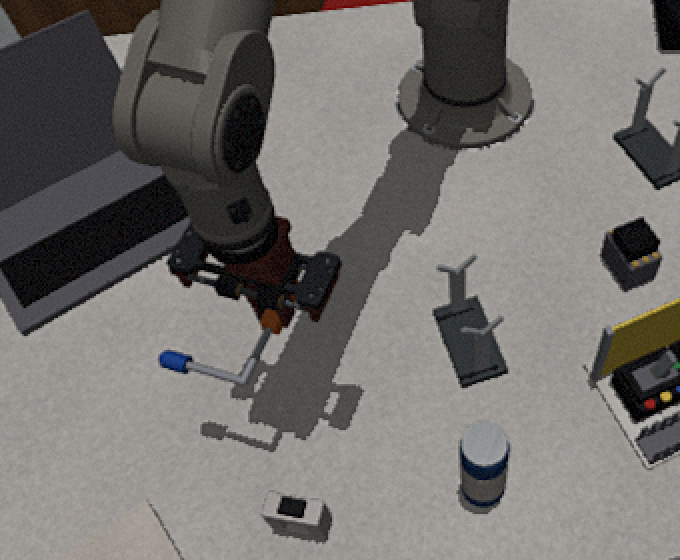

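The rod is held level by the handle, with the sleeve end at crop pixel (162,360) and the bend at (247,378). On to above the rest.

```bash
python3 -m jog '[{"delta_pos":[-0.001,0.03,0],"dr":[0,0,0.08],"fingers":-1},{"delta_pos":[-0.002,0.06,0],"dr":[0,0,0.16],"fingers":-1},{"delta_pos":[-0.003,0.09,0],"dr":[0,0,0.24],"fingers":-1},{"delta_pos":[-0.005,0.12,0],"dr":[0,0,0.32],"fingers":-1},{"delta_pos":[-0.006,0.15,0],"dr":[0,0,0.4],"fingers":-1},{"delta_pos":[-0.007,0.18,0],"dr":[0,0,0.48],"fingers":-1},{"delta_pos":[-0.008,0.21,0],"dr":[0,0,0.56],"fingers":-1},{"delta_pos":[-0.009,0.23,0],"dr":[0,0,0.62],"fingers":-1},{"delta_pos":[-0.009,0.2395,0],"dr":[0,0,0.635],"fingers":-1},{"delta_pos":[-0.009,0.2395,0],"dr":[0,0,0.635],"fingers":-1},{"delta_pos":[-0.009,0.2395,0],"dr":[0,0,0.635],"fingers":-1}]'
python3 - <<'E'
from h import *
print("pred bend/sleeve end z191,181,171:")
for z in(191,181,171):
    r=[500.4-12*np.cos(-.464),-312.3-12*np.sin(-.464),-.464]; print(proj("scene",W(r,[(105,0,z),(105,-106,z)])).round(1).tolist())
rest=np.load("fit.npz")["rest"]
g=W(rest,[(12,0,0)])[0]; go([g[0],g[1],145],rest[2])
im=bot.get_image("top"); c=bot.calibration("wrist"); w=bot.get_image("wrist")
a=cv2.resize(im[125:235,250:400],None,fx=3.6,fy=3.6,interpolation=cv2.INTER_CUBIC)[:,:,::-1]
s=cv2.resize(bot.get_image("scene")[150:280,210:360],None,fx=1.72,fy=1.72,interpolation=cv2.INTER_CUBIC)[:,:,::-1]
w=cv2.resize(w[40:300,180:470],(258,231))[:,:,::-1]
right=np.vstack([s,w]); 
right=cv2.copyMakeBorder(right[:a.shape[0]],0,max(0,a.shape[0]-right.shape[0]),0,0,cv2.BORDER_CONSTANT)
cv2.imwrite("pics/r3.png",np.hstack([a,right])[:600,:800])
E
```

```text
time_s: 4.42
eef_pos: [491.7, -74.2, 210.1]
tcp_rot: [3.13, 0.265, -0.002]
wrist_force: [0.4, -0.6, -2.0]
width: 21.6
pred bend/sleeve end z191,181,171:
[[200.1, 251.3], [158.4, 239.2]]
[[201.2, 253.1], [159.8, 241.1]]
[[202.3, 254.9], [161.2, 243.0]]
delta [[-0.0002, 0.0015, -0.0651], [0.001, -0.001, 0.002], [-0.002, -0.001, -3.139]]
```

View pics/r3.png

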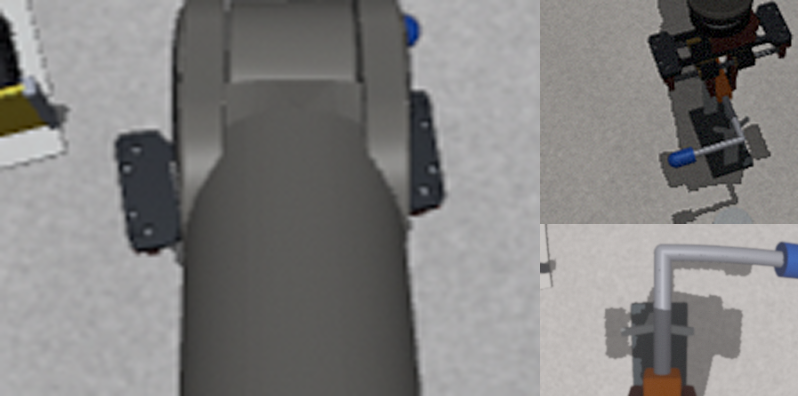

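The wrist crop shows the far fork's tips at about (622,332) and (693,330), with the shaft over it at x≈662. I'll compare with the fit projected into the wrist view.

```bash
python3 - <<'E'
from h import *
rest=np.load("fit.npz")["rest"]; c=bot.calibration("wrist"); o=bot.get_obs()
f=lambda u,v:(180+(u-540)*290/258,40+(v-224)*260/231)
print("seen",[np.round(f(*q),1).tolist() for q in((622,332),(693,330),(662,328),(633,303),(687,302))])
print("pred tips",wproj(c,W(rest,[(50,24,142),(50,-24,142),(50,0,130),(65,35,12),(65,-35,12)])).round(1).tolist())
Rm=R.from_rotvec(o["tcp_rot"]).as_matrix(); print("yaw",np.arctan2(Rm[1,0],Rm[0,0]),o["eef_pos"])
p=o["eef_pos"]; print("shaft pts",[wproj(c,[p+Rm@np.array([x,0,19])])[0].round(1).tolist() for x in (38,93)])
im=cv2.imread("pics/r3.png"); 
w=bot.get_image("wrist")[:,:,::-1]; cv2.imwrite("pics/w4.png",cv2.resize(w[60:260,220:420],None,fx=3,fy=3,interpolation=cv2.INTER_CUBIC))
E
```

```text
seen [[272.2, 161.6], [352.0, 159.3], [317.1, 157.1], [284.5, 128.9], [345.2, 127.8]]
pred tips [[278.3, 162.9], [349.4, 162.5], [314.0, 159.7], [282.6, 129.2], [347.3, 128.9]]
yaw 0.16687570941842514 [491.80945796 -75.20943111 210.43042774]
shaft pts [[318.0, 178.7], [318.0, 71.1]]
```

View pics/w4.png

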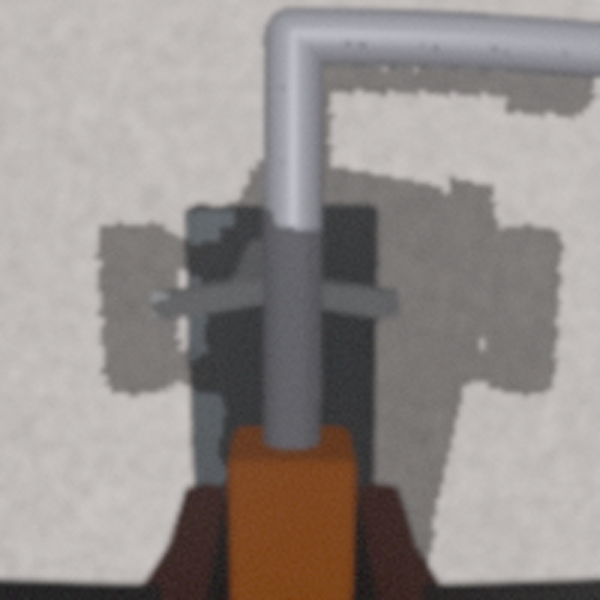

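```bash
python3 -m jog '[{"delta_pos":[0,0.002,-0.02],"dr":[0,0,0],"fingers":-1},{"delta_pos":[0,0.002,-0.04],"dr":[0,0,0],"fingers":-1},{"delta_pos":[0,0.002,-0.055],"dr":[0,0,0],"fingers":-1},{"delta_pos":[0,0.002,-0.062],"dr":[0,0,0],"fingers":-1},{"delta_pos":[0,0.002,-0.064],"dr":[0,0,0],"fingers":-1},{"delta_pos":[0,0.002,-0.064],"dr":[0,0,0],"fingers":-1},{"delta_pos":[0,0.002,-0.064],"dr":[0,0,0],"fingers":-1}]'
python3 -m jog '[{"delta_pos":[0,0,0],"dr":[0,0,0],"fingers":1},{"delta_pos":[0,0,0],"dr":[0,0,0],"fingers":1},{"delta_pos":[0,0,0],"dr":[0,0,0],"fingers":1},{"delta_pos":[0,0,0],"dr":[0,0,0],"fingers":1},{"delta_pos":[0,0,0],"dr":[0,0,0],"fingers":1},{"delta_pos":[0,0,0],"dr":[0,0,0],"fingers":1},{"delta_pos":[0,0,0],"dr":[0,0,0],"fingers":1},{"delta_pos":[0,0,0],"dr":[0,0,0],"fingers":1},{"delta_pos":[0,0,0],"dr":[0,0,0],"fingers":1},{"delta_pos":[0,0,0],"dr":[0,0,0],"fingers":1},{"delta_pos":[0,0,0],"dr":[0,0,0],"fingers":1},{"delta_pos":[0,0,0],"dr":[0,0,0],"fingers":1}]'
python3 -m jog '[{"delta_pos":[0,0,0.03],"dr":[0,0,0],"fingers":1},{"delta_pos":[0,0,0.06],"dr":[0,0,0],"fingers":1},{"delta_pos":[0,0,0.08],"dr":[0,0,0],"fingers":1},{"delta_pos":[0,0,0.08],"dr":[0,0,0],"fingers":1},{"delta_pos":[0,0,0.08],"dr":[0,0,0],"fingers":1},{"delta_pos":[0,0,0.08],"dr":[0,0,0],"fingers":1},{"delta_pos":[0,0,0.08],"dr":[0,0,0],"fingers":1},{"delta_pos":[0,0,0.08],"dr":[0,0,0],"fingers":1}]'
python3 - <<'E'
from h import *
import pickle
o=bot.get_obs();c=bot.calibration("wrist");w=bot.get_image("wrist")[:,:,::-1];s=bot.get_image("scene")[:,:,::-1]
pickle.dump((o,c),open("w5.pkl","wb")); cv2.imwrite("pics/w5r.png",w);cv2.imwrite("pics/s5r.png",s);cv2.imwrite("pics/t5r.png",bot.get_image("top")[:,:,::-1])
a=cv2.resize(w[40:280,200:440],(480,480),interpolation=cv2.INTER_CUBIC); b=cv2.resize(s[165:325,260:365],(315,480),interpolation=cv2.INTER_CUBIC)
cv2.imwrite("pics/h5.png",np.hstack([a,b]))
E
```

```text
time_s: 5.2
eef_pos: [492.5, -71.5, 147.4]
tcp_rot: [3.13, 0.267, 0.002]
wrist_force: [0.1, 1.1, -2.1]
width: 21.7
time_s: 6.2
eef_pos: [491.9, -71.1, 146.6]
tcp_rot: [3.13, 0.268, -0.0]
wrist_force: [0.3, -0.1, 0.7]
width: 87.6
time_s: 6.87
eef_pos: [491.1, -71.1, 225.4]
tcp_rot: [-3.13, -0.268, 0.004]
wrist_force: [-0.1, -0.1, 0.0]
width: 87.7
```

View pics/h5.png

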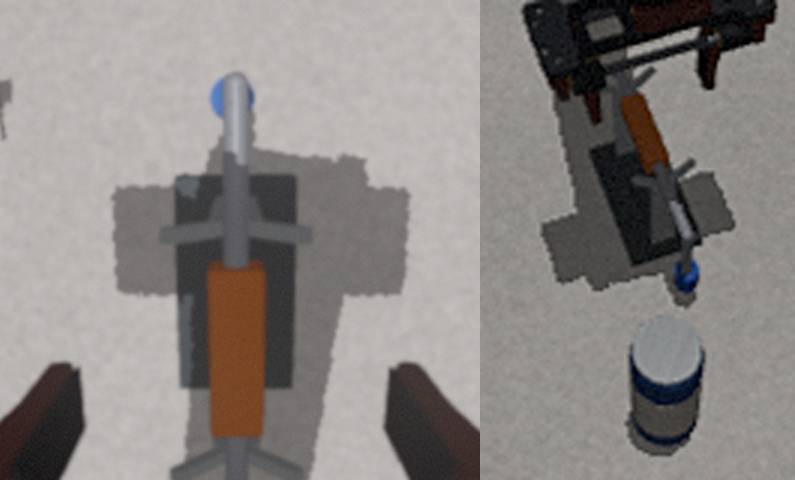

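The rod hangs in both forks with the hook down. In the wrist view the handle runs from (318,171) to (318,258), centred between the jaws.

```bash
python3 - <<'E'
from h import *
import pickle
o,c=pickle.load(open("w5.pkl","rb")); f=dict(np.load("fit.npz")); 
q=lambda u,v:(200+u/2,40+v/2)
L=[(35,11,136),(35,-11,136),(-35,11,136),(-35,-11,136),(105,0,130)]
px=np.array([q(208,268),q(265,268),q(211,437),q(264,436),q(236,72)])
r=least_squares(lambda p:(wproj(c,W(p,L))-px).ravel(),f["rest"],x_scale=[10,10,.1]); print(r.x,r.fun.reshape(-1,2).round(1).tolist())
r2=least_squares(lambda p:(wproj(c,W(p,[(50,24,142),(50,-24,142),(65,35,12),(65,-35,12)]))-np.array([q(160,235),q(312,235),q(175,176),q(297,176)])).ravel(),f["rest"],x_scale=[10,10,.1]);print("rest",r2.x,r2.fun.round(1))
f["hang"]=r.x; np.savez("fit.npz",**f)
g=W(r.x,[(10,0,0)])[0]; go([g[0],g[1],131],r.x[2])
E
```

```text
[ 4.82659272e+02 -7.32404384e+01  1.76107891e-01] [[-0.4, -0.8], [0.6, -1.0], [-0.3, -1.1], [0.1, -0.7], [-0.1, 3.2]]
rest [ 4.80132116e+02 -7.32465934e+01  1.70247083e-01] [ 4.9  0.4 -4.6  0.5 -0.7 -0.8  0.3 -0.8]
delta [[0.001, -0.0004, -0.0949], [-0.0, -0.001, 0.005], [-0.002, 0.0, -3.136]]
```

```bash
python3 -m jog '[{"delta_pos":[0.001,0,-0.03],"dr":[0,0,0.005],"fingers":1},{"delta_pos":[0.001,0,-0.06],"dr":[0,0,0.005],"fingers":1},{"delta_pos":[0.001,0,-0.085],"dr":[0,0,0.005],"fingers":1},{"delta_pos":[0.001,0,-0.095],"dr":[0,0,0.005],"fingers":1},{"delta_pos":[0.001,0,-0.095],"dr":[0,0,0.005],"fingers":1},{"delta_pos":[0.001,0,-0.095],"dr":[0,0,0.005],"fingers":1}]'
python3 -m jog '[{"delta_pos":[0,0,0],"dr":[0,0,0],"fingers":-1},{"delta_pos":[0,0,0],"dr":[0,0,0],"fingers":-1},{"delta_pos":[0,0,0],"dr":[0,0,0],"fingers":-1},{"delta_pos":[0,0,0],"dr":[0,0,0],"fingers":-1},{"delta_pos":[0,0,0],"dr":[0,0,0],"fingers":-1},{"delta_pos":[0,0,0],"dr":[0,0,0],"fingers":-1},{"delta_pos":[0,0,0],"dr":[0,0,0],"fingers":-1},{"delta_pos":[0,0,0],"dr":[0,0,0],"fingers":-1},{"delta_pos":[0,0,0],"dr":[0,0,0],"fingers":-1},{"delta_pos":[0,0,0],"dr":[0,0,0],"fingers":-1},{"delta_pos":[0,0,0],"dr":[0,0,0],"fingers":-1},{"delta_pos":[0,0,0],"dr":[0,0,0],"fingers":-1}]' 55
python3 -m jog '[{"delta_pos":[0,0,0.01],"dr":[0,0,0],"fingers":-1},{"delta_pos":[0,0,0.03],"dr":[0,0,0],"fingers":-1},{"delta_pos":[0,0,0.06],"dr":[0,0,0],"fingers":-1},{"delta_pos":[0,0,0.09],"dr":[0,0,0],"fingers":-1},{"delta_pos":[0,0,0.12],"dr":[0,0,0],"fingers":-1},{"delta_pos":[0,0,0.145],"dr":[0,0,0],"fingers":-1},{"delta_pos":[0,0,0.145],"dr":[0,0,0],"fingers":-1},{"delta_pos":[0,0,0.145],"dr":[0,0,0],"fingers":-1}]'
python3 - <<'E'
from h import *
f=np.load("fit.npz"); pan=f["pan"]
# red lever refine from initial top/scene crops: lever-based switch origin
# rod origin at panel (48-105, 90+dy); grip +10 -> panel x -47
for y in (45,83):
    g=W(pan,[(48-95,y,0)])[0]; go([g[0],g[1],276],pan[2])
E
```

```text
time_s: 7.52
eef_pos: [493.0, -71.1, 131.9]
tcp_rot: [-3.129, -0.276, 0.001]
wrist_force: [-0.4, -0.2, 0.2]
width: 87.8
time_s: 8.52
eef_pos: [492.9, -71.4, 131.6]
tcp_rot: [3.129, 0.275, 0.0]
wrist_force: [0.7, -1.2, -0.9]
width: 21.4
time_s: 9.18
eef_pos: [493.2, -71.0, 278.0]
tcp_rot: [3.129, 0.276, 0.004]
wrist_force: [-0.7, 0.5, -3.4]
width: 21.6
delta [[-0.0217, 0.3319, -0.002], [0.0, 0.003, 0.091], [0.004, -0.0, -3.05]]
delta [[-0.0317, 0.3685, -0.002], [0.0, 0.003, 0.091], [0.004, -0.0, -3.05]]
```

```bash
python3 -m jog '[{"delta_pos":[-0.002,0.03,0],"dr":[0,0,0.01],"fingers":-1},{"delta_pos":[-0.004,0.06,0],"dr":[0,0,0.02],"fingers":-1},{"delta_pos":[-0.006,0.09,0],"dr":[0,0,0.03],"fingers":-1},{"delta_pos":[-0.008,0.12,0],"dr":[0,0,0.04],"fingers":-1},{"delta_pos":[-0.01,0.15,0],"dr":[0,0,0.05],"fingers":-1},{"delta_pos":[-0.012,0.18,0],"dr":[0,0,0.06],"fingers":-1},{"delta_pos":[-0.014,0.21,0],"dr":[0,0,0.07],"fingers":-1},{"delta_pos":[-0.016,0.24,0],"dr":[0,0,0.08],"fingers":-1},{"delta_pos":[-0.018,0.27,0],"dr":[0,0,0.091],"fingers":-1},{"delta_pos":[-0.02,0.3,0],"dr":[0,0,0.091],"fingers":-1},{"delta_pos":[-0.022,0.325,0],"dr":[0,0,0.091],"fingers":-1},{"delta_pos":[-0.022,0.332,0],"dr":[0,0,0.091],"fingers":-1}]'
python3 -m jog '[{"delta_pos":[0,0,0],"dr":[0,0,0],"fingers":-1},{"delta_pos":[0,0,0],"dr":[0,0,0],"fingers":-1},{"delta_pos":[0,0,0],"dr":[0,0,0],"fingers":-1}]'
python3 - <<'E'
from h import *
import pickle
o=bot.get_obs();c=bot.calibration("wrist");w=bot.get_image("wrist")[:,:,::-1];s=bot.get_image("scene")[:,:,::-1]
pickle.dump((o,c),open("w6.pkl","wb")); cv2.imwrite("pics/w6r.png",w);cv2.imwrite("pics/s6r.png",s)
a=cv2.resize(w[30:270,200:440],(480,480),interpolation=cv2.INTER_CUBIC); b=cv2.resize(s[150:280,365:525],(320,260),interpolation=cv2.INTER_CUBIC)
b=cv2.copyMakeBorder(b,0,220,0,0,cv2.BORDER_CONSTANT)
cv2.imwrite("pics/h6.png",np.hstack([a,b]))
pan=np.load("fit.npz")["pan"]
Rm=R.from_rotvec(o["tcp_rot"]).as_matrix(); print(o["eef_pos"],np.arctan2(Rm[1,0],Rm[0,0]))
print("wrist pred: tip",wproj(c,[o["eef_pos"]+Rm@np.array([95,0,6+95])]).round(1),"lever base/top red",wproj(c,W(pan,[(48,90,55),(48,90-19.6,95.5),(48,90,58)])).round(1).tolist(),"guard top",wproj(c,W(pan,[(0,0,145),(0,151,145)])).round(1).tolist())
print("red sw top corners wrist",wproj(c,W(pan,[(13,48,58),(83,48,58),(83,132,58),(13,132,58)])).round(1).tolist())
print("sw mid",wproj(c,W(pan,[(48,0,55),(48,19.6,95.5)])).round(1).tolist())
E
```

```text
time_s: 10.18
eef_pos: [468.2, 265.2, 274.8]
tcp_rot: [-3.111, -0.427, 0.006]
wrist_force: [0.5, 0.0, -2.1]
width: 21.8
time_s: 10.43
eef_pos: [470.9, 258.8, 275.7]
tcp_rot: [3.112, 0.414, -0.003]
wrist_force: [1.2, -0.3, -2.9]
width: 21.5
[470.89387981 258.80030926 275.69513312] 0.26479285181740225
wrist pred: tip [[317.5  82. ]] lever base/top red [[275.9, 90.8], [290.0, 88.0], [275.6, 90.7]] guard top [[366.7, 139.2], [198.4, 141.8]]
red sw top corners wrist [[312.7, 120.5], [312.5, 59.9], [239.5, 62.7], [240.4, 122.2]]
sw mid [[354.7, 90.6], [340.3, 87.8]]
```

View pics/h6.png

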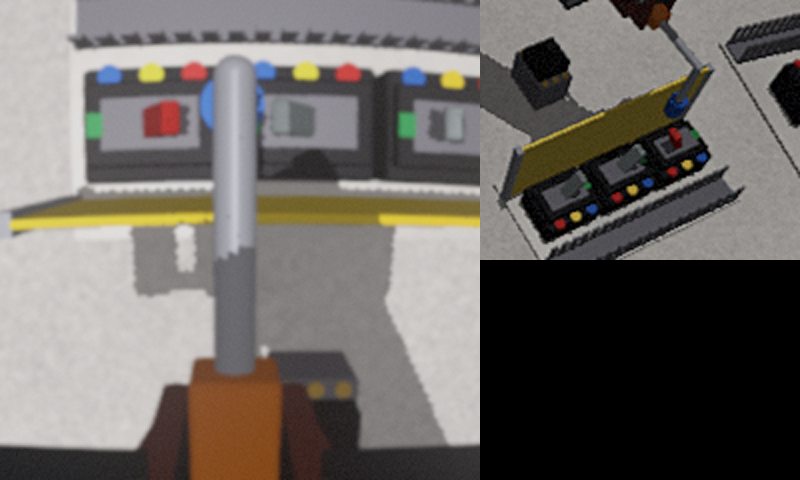

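The sleeve (wrist crop (233,105)) hangs between the red lever (145–182, 120) and the middle grey lever (272–315, 118). Predictions agree within 1–2 mm. I'll centre it and lower.

```bash
python3 - <<'E'
from h import *
pan=np.load("fit.npz")["pan"]
for y in(45,83): 
    g=W(pan,[(-47,y,0)])[0]; go([g[0],g[1],178],pan[2])
E
python3 -m jog '[{"delta_pos":[0.001,0.003,-0.02],"dr":[0,0,0],"fingers":-1},{"delta_pos":[0.001,0.003,-0.04],"dr":[0,0,0],"fingers":-1}]'
python3 - <<'E'
from h import *
pan=np.load("fit.npz")["pan"]
o=bot.get_obs(); d=o["eef_pos"]; c,s=np.cos(pan[2]),np.sin(pan[2]); e=d[:2]-pan[:2]; print("tcp in panel",c*e[0]+s*e[1],-s*e[0]+c*e[1],d[2])
E
```

```text
delta [[0.0004, 0.0019, -0.0982], [0.001, -0.0, 0.003], [-0.001, -0.002, -3.139]]
delta [[-0.0096, 0.0385, -0.0982], [0.001, -0.0, 0.003], [-0.001, -0.002, -3.139]]
time_s: 10.7
eef_pos: [473.1, 263.5, 237.4]
tcp_rot: [-3.113, -0.415, -0.005]
wrist_force: [0.1, 0.6, -2.0]
width: 21.7
tcp in panel -44.75985345306865 47.15360386101584 237.42700992287772
```

```bash
python3 -m jog '[{"delta_pos":[-0.001,-0.002,-0.015],"dr":[0,0,0],"fingers":-1},{"delta_pos":[-0.001,-0.002,-0.03],"dr":[0,0,0],"fingers":-1},{"delta_pos":[-0.001,-0.002,-0.045],"dr":[0,0,0],"fingers":-1},{"delta_pos":[-0.001,-0.002,-0.055],"dr":[0,0,0],"fingers":-1},{"delta_pos":[-0.001,-0.002,-0.059],"dr":[0,0,0],"fingers":-1},{"delta_pos":[-0.001,-0.002,-0.059],"dr":[0,0,0],"fingers":-1},{"delta_pos":[-0.001,-0.002,-0.059],"dr":[0,0,0],"fingers":-1},{"delta_pos":[-0.001,-0.002,-0.059],"dr":[0,0,0],"fingers":-1}]'
python3 - <<'E'
from h import *
import pickle
pan=np.load("fit.npz")["pan"]
o=bot.get_obs(); d=o["eef_pos"]; c,s=np.cos(pan[2]),np.sin(pan[2]); e=d[:2]-pan[:2]; print("tcp in panel",c*e[0]+s*e[1],-s*e[0]+c*e[1],d[2])
w=bot.get_image("wrist")[:,:,::-1];s=bot.get_image("scene")[:,:,::-1]
a=cv2.resize(w[30:230,190:430],(480,400),interpolation=cv2.INTER_CUBIC); b=cv2.resize(s[170:270,440:520],(320,400),interpolation=cv2.INTER_CUBIC)
cv2.imwrite("pics/h7.png",np.hstack([a,b]))
E
```

```text
time_s: 11.37
eef_pos: [471.4, 262.1, 178.6]
tcp_rot: [-3.113, -0.417, -0.002]
wrist_force: [-0.6, -0.8, -3.0]
width: 21.8
tcp in panel -46.77212384596737 46.26307339712096 178.5976626433913
```

View pics/h7.png

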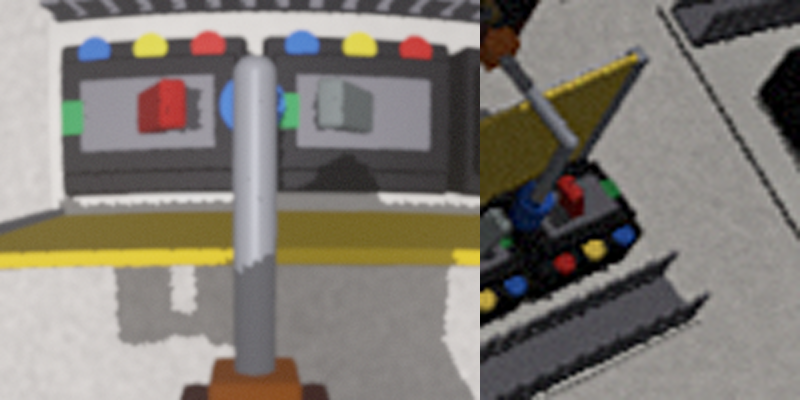

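The sleeve is down between the levers with clearance on both sides, so now I push along panel +y. From here I rely on numbers, with one picture left to view.

```bash
python3 -m jog '[{"delta_pos":[-0.0013,0.0048,0],"dr":[0,0,0],"fingers":-1},{"delta_pos":[-0.0026,0.0097,0],"dr":[0,0,0],"fingers":-1},{"delta_pos":[-0.004,0.0145,0],"dr":[0,0,0],"fingers":-1},{"delta_pos":[-0.0053,0.0193,0],"dr":[0,0,0],"fingers":-1},{"delta_pos":[-0.0066,0.0241,0],"dr":[0,0,0],"fingers":-1},{"delta_pos":[-0.0079,0.0289,0],"dr":[0,0,0],"fingers":-1},{"delta_pos":[-0.0087,0.0318,0],"dr":[0,0,0],"fingers":-1},{"delta_pos":[-0.0092,0.0338,0],"dr":[0,0,0],"fingers":-1},{"delta_pos":[-0.0092,0.0338,0],"dr":[0,0,0],"fingers":-1}]'
python3 - <<'E'
from h import *
pan=np.load("fit.npz")["pan"]
o=bot.get_obs(); d=o["eef_pos"]; c,s=np.cos(pan[2]),np.sin(pan[2]); e=d[:2]-pan[:2]; print("tcp in panel",c*e[0]+s*e[1],-s*e[0]+c*e[1],d[2],o["wrist_force"],o["ft_torque"])
E
python3 -m jog '[{"delta_pos":[-0.0005,0.002,0],"dr":[0,0,0],"fingers":-1},{"delta_pos":[-0.001,0.004,0],"dr":[0,0,0],"fingers":-1},{"delta_pos":[-0.001,0.004,0],"dr":[0,0,0],"fingers":-1}]'
python3 - <<'E'
from h import *
pan=np.load("fit.npz")["pan"]
o=bot.get_obs(); d=o["eef_pos"]; c,s=np.cos(pan[2]),np.sin(pan[2]); e=d[:2]-pan[:2]; print("tcp in panel",c*e[0]+s*e[1],-s*e[0]+c*e[1],d[2],o["wrist_force"],o["ft_torque"])
E
```

```text
time_s: 12.22
eef_pos: [461.6, 295.9, 177.7]
tcp_rot: [3.114, 0.418, 0.0]
wrist_force: [-0.2, -2.9, 0.6]
width: 21.9
tcp in panel -47.309195529515875 81.47912658131955 177.72812433695213 [-0.19806545 -2.90969597  0.58990665] [-0.72940659 -0.1775649  -0.20075746]
time_s: 12.47
eef_pos: [460.8, 298.6, 177.5]
tcp_rot: [3.112, 0.416, -0.001]
wrist_force: [0.2, -5.7, 2.6]
width: 22.0
tcp in panel -47.38007408982645 84.2931714766559 177.53351431701807 [ 0.17003072 -5.71760426  2.64872244] [-1.61347777 -0.3134544  -0.48570175]
```

```bash
python3 -m jog '[{"delta_pos":[-0.0005,0.002,0],"dr":[0,0,0],"fingers":-1},{"delta_pos":[-0.0006,0.0025,0],"dr":[0,0,0],"fingers":-1},{"delta_pos":[-0.0006,0.0025,0],"dr":[0,0,0],"fingers":-1}]'
python3 -m jog '[{"delta_pos":[0.001,-0.005,0],"dr":[0,0,0],"fingers":-1},{"delta_pos":[0.004,-0.015,0],"dr":[0,0,0],"fingers":-1},{"delta_pos":[0.007,-0.025,0],"dr":[0,0,0],"fingers":-1},{"delta_pos":[0.0095,-0.036,0],"dr":[0,0,0],"fingers":-1},{"delta_pos":[0.0095,-0.036,0],"dr":[0,0,0],"fingers":-1},{"delta_pos":[0.0095,-0.036,0],"dr":[0,0,0],"fingers":-1}]'
python3 - <<'E'
from h import *
import pickle
pan=np.load("fit.npz")["pan"]
o=bot.get_obs(); d=o["eef_pos"]; c,s=np.cos(pan[2]),np.sin(pan[2]); e=d[:2]-pan[:2]; print("tcp in panel",c*e[0]+s*e[1],-s*e[0]+c*e[1],d[2],o["wrist_force"],o["ft_torque"])
c=bot.calibration("wrist");w=bot.get_image("wrist")[:,:,::-1];cv2.imwrite("pics/w8r.png",w)
# red blob in wrist and scene vs predicted lever at angles
def blob(w,x0,x1,y0,y1):
    h=cv2.cvtColor(w[y0:y1,x0:x1].copy(),cv2.COLOR_BGR2HSV); m=(((h[...,0]<8)|(h[...,0]>172))&(h[...,1]>130)&(h[...,2]>60)).astype(np.uint8)
    n,l,st,ce=cv2.connectedComponentsWithStats(m); 
    for i in range(1,n):
        if st[i,4]>25: print((st[i,:4]+[x0,y0,0,0]).tolist(),st[i,4],(ce[i]+[x0,y0]).round(1))
print("wrist");blob(w,190,430,30,130)
s=bot.get_image("scene")[:,:,::-1];cv2.imwrite("pics/s8r.png",s);print("scene");blob(s,440,520,170,270)
print("scene0");blob(cv2.imread("pics/scene0.png"),440,520,170,270)
for t in(-.45,0,.3,.45):
    P=[(48+dx,90+h*np.sin(t)+y*np.cos(t),55+h*np.cos(t)-y*np.sin(t)) for dx in(-9,9) for y in(-5,5) for h in(6,45)]
    for n,q in(("w",wproj(c,W(pan,P))),("s",proj("scene",W(pan,P)))): print(t,n,"u %.0f-%.0f v %.0f-%.0f"%(q[:,0].min(),q[:,0].max(),q[:,1].min(),q[:,1].max()))
E
```

```text
time_s: 12.72
eef_pos: [460.4, 299.9, 177.6]
tcp_rot: [3.111, 0.413, -0.002]
wrist_force: [-0.3, -8.3, 3.5]
width: 21.6
time_s: 13.22
eef_pos: [469.8, 265.3, 177.6]
tcp_rot: [-3.114, -0.415, 0.0]
wrist_force: [-0.1, -0.0, -2.6]
width: 21.5
tcp in panel -47.482196668986255 49.757694984241475 177.6120436936157 [-0.09595729 -0.04531957 -2.60927509] [0.04022428 0.05310818 0.02380342]
wrist
[289, 45, 17, 11] 152 [297.2  50.7]
[393, 48, 17, 11] 151 [401.3  53.4]
[228, 71, 42, 24] 873 [248.   83.3]
scene
[461, 210, 15, 14] 96 [467.6 216.4]
scene0
[459, 214, 7, 7] 29 [462.3 216.6]
-0.45 w u 265-294 v 67-95
-0.45 s u 457-465 v 215-226
0 w u 252-274 v 67-95
0 s u 459-471 v 212-225
0.3 w u 235-271 v 68-95
0.3 s u 460-474 v 211-225
0.45 w u 228-270 v 69-96
0.45 s u 460-476 v 210-225
```

The red lever's extent in the wrist image (u 228–270) matches 0.45 rad to +y exactly, and the push force rose at the stop, so it is fully on. Lift out and go back to the rest.

```bash
python3 -m jog '[{"delta_pos":[0,0,0.015],"dr":[0,0,0],"fingers":-1},{"delta_pos":[0,0,0.04],"dr":[0,0,0],"fingers":-1},{"delta_pos":[0,0,0.07],"dr":[0,0,0],"fingers":-1},{"delta_pos":[0,0,0.1],"dr":[0,0,0],"fingers":-1},{"delta_pos":[0,0,0.1],"dr":[0,0,0],"fingers":-1},{"delta_pos":[0,0,0.1],"dr":[0,0,0],"fingers":-1}]'
python3 - <<'E'
from h import *
h=np.load("fit.npz")["hang"]; go([493.0,-71.6,278],h[2])
E
```

```text
time_s: 13.82
eef_pos: [470.1, 267.6, 279.4]
tcp_rot: [-3.112, -0.419, -0.006]
wrist_force: [-0.1, -0.1, -2.5]
width: 21.5
delta [[0.0229, -0.3392, -0.0014], [-0.002, 0.004, -0.092], [-0.005, -0.003, 3.05]]
```

```bash
python3 -m jog '[{"delta_pos":[0.002,-0.03,0],"dr":[0,0,-0.01],"fingers":-1},{"delta_pos":[0.004,-0.06,0],"dr":[0,0,-0.02],"fingers":-1},{"delta_pos":[0.006,-0.09,0],"dr":[0,0,-0.03],"fingers":-1},{"delta_pos":[0.008,-0.12,0],"dr":[0,0,-0.04],"fingers":-1},{"delta_pos":[0.01,-0.15,0],"dr":[0,0,-0.05],"fingers":-1},{"delta_pos":[0.012,-0.18,0],"dr":[0,0,-0.06],"fingers":-1},{"delta_pos":[0.014,-0.21,0],"dr":[0,0,-0.07],"fingers":-1},{"delta_pos":[0.016,-0.24,0],"dr":[0,0,-0.08],"fingers":-1},{"delta_pos":[0.018,-0.27,0],"dr":[0,0,-0.092],"fingers":-1},{"delta_pos":[0.02,-0.3,0],"dr":[0,0,-0.092],"fingers":-1},{"delta_pos":[0.023,-0.33,0],"dr":[0,0,-0.092],"fingers":-1},{"delta_pos":[0.023,-0.339,0],"dr":[0,0,-0.092],"fingers":-1}]'
python3 -m jog '[{"delta_pos":[0,0,0],"dr":[0,0,0],"fingers":-1},{"delta_pos":[0,0,0],"dr":[0,0,0],"fingers":-1},{"delta_pos":[0,0,0],"dr":[0,0,0],"fingers":-1},{"delta_pos":[0,0,0],"dr":[0,0,0],"fingers":-1}]'
python3 - <<'E'
from h import *
h=np.load("fit.npz")["hang"]; 
for i in range(3): go([493.0,-71.6,132.5],h[2]); bot.get_image("wrist")
c=bot.calibration("wrist");w=bot.get_image("wrist")
hs=cv2.cvtColor(w.copy(),cv2.COLOR_RGB2HSV);m=((hs[...,0]>4)&(hs[...,0]<18)&(hs[...,1]>160)&(hs[...,2]>80)).astype(np.uint8)
n,l,st,ce=cv2.connectedComponentsWithStats(m);i=1+st[1:,4].argmax();print("orange",st[i],ce[i])
m=((hs[...,0]>100)&(hs[...,0]<125)&(hs[...,1]>130)&(hs[...,2]>70)).astype(np.uint8);n,l,st,ce=cv2.connectedComponentsWithStats(m);[print("blue",st[i],ce[i]) for i in range(1,n) if st[i,4]>60]
o=bot.get_obs();Rm=R.from_rotvec(o["tcp_rot"]).as_matrix();print("pred tip",wproj(c,[o["eef_pos"]+Rm@np.array([95,0,101])]))
E
```

```text
time_s: 14.82
eef_pos: [491.6, -77.7, 275.9]
tcp_rot: [3.129, 0.266, -0.005]
wrist_force: [0.4, -0.3, -1.8]
width: 21.5
time_s: 15.15
eef_pos: [492.5, -70.8, 277.3]
tcp_rot: [-3.129, -0.279, 0.001]
wrist_force: [-0.0, 0.3, -2.2]
width: 22.0
delta [[0.0005, -0.0008, -0.1448], [-0.001, -0.001, -0.002], [0.001, -0.001, 3.14]]
delta [[0.0005, -0.0005, -0.1449], [-0.0, -0.0, -0.002], [0.001, -0.001, 3.14]]
delta [[0.0004, -0.0002, -0.1451], [-0.0, -0.0, -0.001], [0.0, -0.0, 3.14]]
orange [ 294  210   47   74 2932] [317.1739427 250.1473397]
pred tip [[318.05378935  81.98913239]]
```

```bash
python3 -m jog '[{"delta_pos":[0,0,-0.03],"dr":[0,0,0],"fingers":-1},{"delta_pos":[0,0,-0.06],"dr":[0,0,0],"fingers":-1},{"delta_pos":[0,0,-0.09],"dr":[0,0,0],"fingers":-1},{"delta_pos":[0,0,-0.115],"dr":[0,0,0],"fingers":-1},{"delta_pos":[0,0,-0.13],"dr":[0,0,0],"fingers":-1},{"delta_pos":[0,0,-0.138],"dr":[0,0,0],"fingers":-1},{"delta_pos":[0,0,-0.143],"dr":[0,0,0],"fingers":-1},{"delta_pos":[0,0,-0.144],"dr":[0,0,0],"fingers":-1},{"delta_pos":[0,0,-0.144],"dr":[0,0,0],"fingers":-1},{"delta_pos":[0,0,-0.144],"dr":[0,0,0],"fingers":-1}]'
```

```text
time_s: 16.18
eef_pos: [493.4, -72.8, 134.7]
tcp_rot: [3.129, 0.274, 0.003]
wrist_force: [-0.1, 0.4, -2.0]
width: 21.6
```

```bash
python3 -m jog '[{"delta_pos":[0,0,-0.001],"dr":[0,0,0],"fingers":-1},{"delta_pos":[0,0,-0.002],"dr":[0,0,0],"fingers":-1},{"delta_pos":[0,0,-0.002],"dr":[0,0,0],"fingers":-1}]'
python3 -m jog '[{"delta_pos":[0,0,0],"dr":[0,0,0],"fingers":1},{"delta_pos":[0,0,0],"dr":[0,0,0],"fingers":1},{"delta_pos":[0,0,0],"dr":[0,0,0],"fingers":1},{"delta_pos":[0,0,0],"dr":[0,0,0],"fingers":1},{"delta_pos":[0,0,0],"dr":[0,0,0],"fingers":1},{"delta_pos":[0,0,0],"dr":[0,0,0],"fingers":1},{"delta_pos":[0,0,0],"dr":[0,0,0],"fingers":1},{"delta_pos":[0,0,0],"dr":[0,0,0],"fingers":1},{"delta_pos":[0,0,0],"dr":[0,0,0],"fingers":1},{"delta_pos":[0,0,0],"dr":[0,0,0],"fingers":1}]'
python3 -m jog '[{"delta_pos":[0,0,0.02],"dr":[0,0,0],"fingers":1},{"delta_pos":[0,0,0.05],"dr":[0,0,0],"fingers":1},{"delta_pos":[0,0,0.09],"dr":[0,0,0],"fingers":1},{"delta_pos":[0,0,0.12],"dr":[0,0,0],"fingers":1},{"delta_pos":[-0.03,0,0.14],"dr":[0,0,0],"fingers":1},{"delta_pos":[-0.04,0,0.14],"dr":[0,0,0],"fingers":1},{"delta_pos":[-0.04,0,0.14],"dr":[0,0,0],"fingers":1},{"delta_pos":[-0.04,0,0.14],"dr":[0,0,0],"fingers":1},{"delta_pos":[-0.04,0,0.14],"dr":[0,0,0],"fingers":1},{"delta_pos":[-0.04,0,0.14],"dr":[0,0,0],"fingers":1}]'
python3 - <<'E'
from h import *
w=bot.get_image("wrist")[:,:,::-1];s=bot.get_image("scene")[:,:,::-1]
a=cv2.resize(w[30:270,210:410],(400,480),interpolation=cv2.INTER_CUBIC); b=cv2.resize(s[160:320,270:403],(399,480),interpolation=cv2.INTER_CUBIC)
z=cv2.resize(s[160:280,370:520],(800,640))[:0]
c=cv2.resize(s[190:265,385:505],(192,120),interpolation=cv2.INTER_CUBIC); 
p=cv2.resize(s[180:265,380:510],(400,262),interpolation=cv2.INTER_CUBIC)
b2=cv2.resize(s[160:320,275:370],(285,480))
left=np.hstack([cv2.resize(a,(265,318)),cv2.resize(b2,(189,318)),cv2.resize(s[180:265,380:510],(346,226),interpolation=cv2.INTER_CUBIC).__class__(0) if 0 else cv2.copyMakeBorder(cv2.resize(s[180:265,380:510],(346,226),interpolation=cv2.INTER_CUBIC),0,92,0,0,cv2.BORDER_CONSTANT)])
cv2.imwrite("pics/fin.png",left)
E
```

```text
time_s: 16.43
eef_pos: [493.4, -72.4, 132.6]
tcp_rot: [-3.129, -0.275, -0.003]
wrist_force: [-1.2, 1.2, 3.7]
width: 21.7
time_s: 17.27
eef_pos: [492.6, -72.8, 131.7]
tcp_rot: [-3.13, -0.274, 0.0]
wrist_force: [0.3, 0.1, 0.5]
width: 84.7
time_s: 18.1
eef_pos: [452.7, -72.7, 270.5]
tcp_rot: [-3.129, -0.275, 0.003]
wrist_force: [0.1, -0.7, -0.7]
width: 87.8
```

View pics/fin.png

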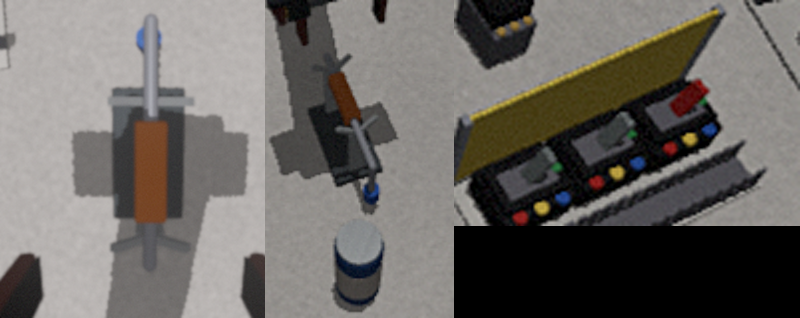

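The rod hangs in both forks with the hook down and the gripper clear. The red lever leans to the green side (688,98), the grey levers are still on, and the can stands where it was. Handing in.

```bash
python3 -c "
from bench import bot
print(bot.sign_off())"
```

```text
the job is handed in; nothing more can be done
None
```

The circuit with the red lever is on, and the rod is back in the rest, hook down and released. I handed the job in at about 18 s of the 61 s allowed.

I hung the rod in the right-hand rest, let go and took it again by the handle. I then reached over the guard and pushed the red lever across to its stop. The gripper stayed on the robot's side of the guard, and only the rod touched the red switch.

- **Red lever:** after the push, its outline in the wrist picture matched the one predicted for fully on (0.45 rad towards the green mark). The wrist force rose to about 8 N against the stop.
- **Rod:** the last picture shows it in both forks with the hook down and the gripper clear of it.
- **Grey levers and loose things:** the last picture shows both grey levers still on, with the can and contactor apparently unmoved. The transformer was not in that picture; the arm never went near it after picking up the rod.
- **Disagreements:** I saw offsets of up to 4–6 mm at the guard and switch edges against the fitted panel pose. The levers themselves agreed to within about 2 mm, so I went by those. No check failed.

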